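# Lay a measuring cylinder down to drain over the drip tray's rim

## Robot

A 6-joint arm with a two-finger parallel gripper is mounted at the origin on the work surface. World frame = base frame: x ahead of the robot, y to its left, z up, the work surface at z = 0. Lengths are in m, angles in rad, forces in N, time in s.
With the tool pointing down it reaches from about 0.35 to 0.975 m from the base axis. Payload 17.4 kg.
Tool frame: the origin (TCP) lies at the very end of the fingers, on their centre line; the grasp point (between the pads) lies 19 mm behind it; z points along the fingers, y is the line along which they close (so a half turn about z gives the same grasp; the last joint's range is limited). The gripper opens to 85 mm and grips with 20 to 120 N. Pads are 22 mm wide; open, the fingers measure 114 mm over their backs; the gripper's body (76 mm by 85 mm) begins 54 mm behind the grasp point. The pads swing forward as they close: fully open they stand 13 mm farther back than shut.
Start: joints at [-1.325, 0.116, 1.442, -0, 1.584, -0.038], TCP at [0.189, -0.648, 0.231] pointing down, gripper open.
Joint ranges: [-2.83, 2.83], [-0.83, 2.19], [0.07, 2.5], [-1.14, 4.28], [0.01, 3], [-2.97, 2.97]. Speed limits (rad/s): [1.89, 1.89, 2.22, 3.14, 3.14, 3.14].

## Interface

Orientations are given as [roll, pitch, yaw] about the fixed x, y, z axes, in that order (R = Rz(yaw) Ry(pitch) Rx(roll)).
In Python, from workcell import env gives the robot as it stands. The module is installed in compiled form; this text tells all that it offers.
- The arm moves only by the shell command python3 -m handwheel 'ROWS' [OPENING]. ROWS is JSON, a list of rows, each an object with "linear": the shift along the tool's x, y, z in m, a list of three; "roll": the turn about the tool's z in degrees. In form: [{"linear": [x, y, z], "roll": roll}, ...]. A call has 1 to 20 rows; each row shifts and turns the commanded pose from where the row before left it, along the tool's axes as they then stand; what a row does not reach is not made up. A row lasts 1/10 s, in which the tool goes at most 50 mm and 8.59 degrees, less where a joint would pass 70% of its speed; a pose out of reach is approached as far as the arm can. A call with a gripper value outside its range is refused whole. OPENING is the closure, from -1 (fully open) to 1 (shut), so that 0 is half open, set as the call begins (- or left out, the last holds). The fingers move at their own pace and stop on an object; the grip force is fixed at half the most. Time passes only in rows, so rows that do not move let the fingers close. It gives the time, the measured TCP pose, the force, the opening and the grip force at its end, in the units of the state.
- env.state(): the state, without advancing time (a new reading comes with each control period).
- env.read_camera(name): name is "scene" or "top"; returns (picture, depth): 480x640x3 uint8, red, green, blue; 480x640 float32, m along the optical axis (not along the pixel's ray), 0 where there is no reading.
- env.get_calibration(name): a dict with "fx", "fy", "cx", "cy" (pixels), "extrinsics" (4x4, takes a point from world to camera coordinates). Camera axes: x right, y down, z forward; pixel columns grow to the right and rows downward; lengths in m; the calibration is good to about 2 mm. A picture is of the moment at which its call begins. get_calibration takes no time and is no camera call.
- env.finish_job(): hands the job in; it is judged then, once.
The state is a dict: "time_s": time; "qpos": joint angles; "qvel": joint speeds; "joint_efforts": joint torques, N m; "tcp_pos": TCP position; "tool_rot": TCP orientation; "force": force on the tool from outside, world axes, zero at the start; "ft_torque": the same for the moment, N m; "grip_width": finger opening in m; "grip_force": force on a finger pad.
Only numpy, scipy, OpenCV 4.12 (cv2) and the standard library are available. Lean on these libraries where they do the work, as an engineer would, in place of code of your own. Each camera call takes 0.05 s, during which the arm holds its last target. There are 200 camera calls.

## Task

Lay the tall, just-rinsed measuring cylinder down on its side to drain: with a fingertip, tip it straight over the rim of the steel drip tray it stands beside and lower it gently, never letting it drop, until its mouth rests on the tray floor. Its hexagonal foot stays on the bench and ends close up against the outside of the rim, which is its stop. Do not pinch, lift or carry the cylinder, and leave the vessels around it as they stand.

Things in the scene. Friction and masses are not known exactly. Their poses are not given: they have to be found in the camera images.
- cylinder: Tall measuring cylinder, milky-white plastic, loose, open at the top, empty, 240 mm tall, 0.17 to 0.34 kg, centre of mass about 88 mm up. Hexagonal foot, then a round tube (outside radius 35 mm, 37 at the rim; bore 64 mm wide, 215 deep). Starts upright on the bench beside the tray. Origin: centre of the foot's underside; z along the axis to the mouth, y the way to tip it, x along the rim.
- cylinder_foot (a point): Middle of the top edge of the flat of the tall cylinder's foot that faces the tray. Foot: hexagonal plate 10 mm thick, 112 mm across flats (this point is 56 mm from the axis towards +y, 10 mm up), 129 across corners; above it a 12 mm high fillet, 40 mm in radius. This flat starts 3 to 7 mm from the tray's stop rim, parallel within 3 degrees. Axes as the cylinder's.
- cylinder_mouth (a point): Centre of the tall cylinder's open mouth, in the plane of its rim, 240 mm from the foot's underside along z. Axes as the cylinder's. With the cylinder laid down and its mouth on the tray floor this point is 40 mm above the bench, and the axis dips 4 degrees towards the mouth.
- tray: Shallow stainless drip tray, fixed: 320 mm (x) by 330 mm (y) outside, floor 3 mm thick, rim 12 mm high and 5 mm thick on all sides. Origin: centre of its underside, at bench height 0. y points from the stop rim (the side where the tall cylinder stands) across the tray floor, the way the cylinder is to be laid; x runs along the stop rim.
- tray_stop (a point): Middle of the stop rim's outer face, at its top edge: 12 mm up, 165 mm from the tray's origin towards -y. Axes as the tray's. While the cylinder tips, the top edge of its foot bears on this face and the underside slides back by the foot's 10 mm; when laid with the foot against the rim, the cylinder's origin is 6 mm outside this face and 56 mm up, and the tube passes over the rim.
- small_cylinder: Small measuring cylinder, same make: 165 mm tall, tube 28 mm in diameter, hexagonal foot 58 mm across flats; stands on the bench at the +x side of the tall one. Origin: centre of its underside. Not to be disturbed.
- bottle: White plastic bottle with a screw cap, 68 mm in diameter, 135 mm tall, standing on the bench on the -y side of the tall cylinder. Origin: centre of its underside. Not to be disturbed.
- jar: Low brown jar with a black lid, 60 mm in diameter, 85 mm tall, standing on the bench on the -y side of the tall cylinder. Origin: centre of its underside. Not to be disturbed.
- beaker: Small white beaker standing upside down on the tray floor near the +x rim, 70 mm in diameter at the bottom, 65 mm tall. Origin: centre of its underside. Not to be disturbed.
Things that resemble listed ones, but are neither listed nor needed, are in the scene too. Leave any blue or pink look-alike of the cylinder alone.

How it is judged:
At the end, for the whole second after the job is handed in: The tall cylinder lies still across the stop rim, mouth on the tray floor (mouth centre below 46 mm), square to the rim within 14 degrees, its foot on the bench outside the rim with no more than 14 mm between the foot plate and the rim (angle between cylinder's own z axis and vertical between 1.57 and 1.7 rad and height (world z) of cylinder_mouth below 0.046 m and y of cylinder_mouth in the frame of tray above 0.03 m and height (world z) of cylinder_foot below 0.012 m and y of cylinder_foot in the frame of tray_stop between -0.014 and 0.005 m and angle between the z axis of cylinder and the y axis of tray, either way round below 0.25 rad and linear speed of cylinder below 0.02 m/s and angular speed of cylinder below 0.1 rad/s); the robot touches nothing.
It fails at once if the cylinder drops instead of being lowered: it turns faster than 4 rad/s (angular speed of cylinder above 4 rad/s).
It fails at once if the cylinder lands hard: within 20 degrees of lying it turns faster than 2.5 rad/s (its mouth let go about 15 mm or more above the tray floor) (angle between cylinder's own z axis and vertical above 1.27 rad and angular speed of cylinder above 2.5 rad/s).
It fails at once if the cylinder is lifted: the edge of the foot that it tips over comes more than 20 mm off the bench (height (world z) of cylinder_foot above 0.03 m).
It fails at once if the cylinder is shoved hard or squeezed: more than 25 N from the fingers (contact force between cylinder and the fingers above 25 N).
It fails at once if another piece is moved by more than 20 mm or tipped (distance of any of small_cylinder, bottle, jar, beaker from where it was at the start of the episode above 0.02 m or angle between any of small_cylinder, bottle, jar, beaker's own z axis and vertical above 0.3 rad).
It also fails if it takes over 64 s, if anything falls off the work surface, if the arm or the gripper's body presses on something with over 40 N, if the wrist force passes 120 N, or if a joint passes its speed limit or range.

## Working session

There is one attempt and no reset: what is moved stays moved. The work goes in short steps, Python scripts to look and compute and a shell command to move; the robot and the scene stay as the last step left them, time stands still between calls to the robot, and variables do not carry over. Pictures are saved under pics/ and viewed, at most 11 in all, crops included, and the job is handed in when it is done.

```bash
mkdir -p pics
cat > h.py <<'E'
from workcell import env
import numpy as np, cv2
def world(name,d,u,v):
    c=env.get_calibration(name);z=d[v,u]
    p=np.array([(u-c["cx"])/c["fx"]*z,(v-c["cy"])/c["fy"]*z,z,1])
    return (np.linalg.inv(c["extrinsics"])@p)[:3]
def grid(name,d):
    c=env.get_calibration(name);v,u=np.mgrid[:480,:640]
    P=np.stack([(u-c["cx"])/c["fx"]*d,(v-c["cy"])/c["fy"]*d,d,np.ones_like(d)],-1)
    return (P@np.linalg.inv(c["extrinsics"]).T)[...,:3]
E
python3 - <<'E'
from h import *
for n in("top","scene"):
    p,d=env.read_camera(n);cv2.imwrite(f"pics/{n}0.png",p[...,::-1]);np.save(f"{n}0.npy",d)
    c=env.get_calibration(n);print(n,np.linalg.inv(c["extrinsics"])[:3].round(3).tolist(),c["fx"])
print(env.state())
E
```

```text
top [[0.005, -0.993, 0.121, 0.392], [-1.0, -0.003, 0.018, -0.132], [-0.017, -0.121, -0.992, 1.246]] 600.680627774898
scene [[-0.777, 0.478, -0.41, 0.87], [0.63, 0.59, -0.505, 0.325], [0.001, -0.65, -0.76, 0.84]] 461.44138302807966
{'time_s': 0.1, 'qpos': array([-1.32478074e+00,  1.16439241e-01,  1.44221172e+00,  5.59922469e-06,
        1.58401220e+00, -3.78394787e-02]), 'qvel': array([-1.08020018e-03, -1.24740798e-03, -1.75386665e-03, -7.77327935e-05,
        2.57904455e-04, -9.51499142e-05]), 'joint_efforts': array([ 2.11136234e-03, -7.33668280e+01, -6.33792830e+01,  2.52015974e-05,
        5.22834831e-03, -9.14899090e-06]), 'tcp_pos': array([ 0.18896328, -0.64782426,  0.23062695]), 'tool_rot': array([-3.14052312e+00, -4.60925456e-05,  2.83855112e-01]), 'force': array([ 0.56395257,  0.9182362 , -0.77388074]), 'ft_torque': array([ 0.005342  , -0.01254354,  0.01265301]), 'grip_force': 0.0, 'grip_width': 0.08555226264821592}
```

View pics/top0.png

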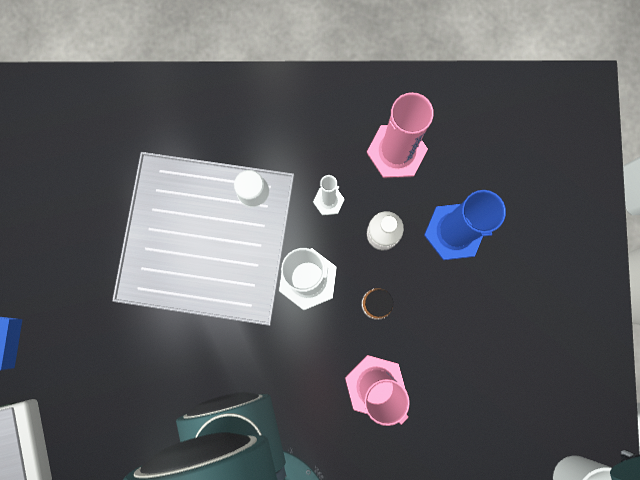

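View pics/scene0.png

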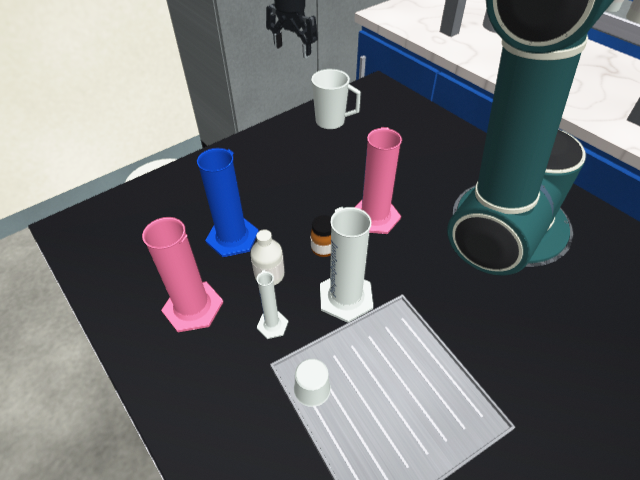

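The top view has tray at left (corners ≈(142,152),(293,173),(270,325),(113,300)), the white cylinder foot at (308,280) and mouth at (303,270). The bottle is at (385,230), jar (377,303), small cylinder (328,195) and beaker (250,187). Next I measure these.

Run:
```python
from h import *
d=np.load("top0.npy");P=grid("top",d);img=cv2.imread("pics/top0.png")
box=lambda P,u0,u1,v0,v1:P[v0:v1,u0:u1].reshape(-1,3)
Q=box(P,265,345,235,320)
m=Q[(Q[:,2]>.22)&(Q[:,2]<.26)];print("mouth",m.mean(0),cv2.minEnclosingCircle(m[:,:2].astype(np.float32)),len(m))
f=Q[(Q[:,2]>.006)&(Q[:,2]<.0145)];
for c in [(142,153),(293,174),(270,324),(114,300)]: print("tray",c,world("top",d,*c).round(4))
# tray rim pixels fit
T=P[140:335,100:305].reshape(-1,3);t=T[(T[:,2]>.0075)&(T[:,2]<.016)];print(len(t),cv2.minAreaRect(t[:,:2].astype(np.float32)))
for n,(u,v) in dict(small=(328,183),bottle=(386,228),jar=(377,302),beaker=(249,187),floor=(200,240),footplate=(325,280),inside=(308,272)).items(): print(n,world("top",d,u,v).round(4))
# scene mouth
S=grid("scene",np.load("scene0.npy"));Q=box(S,325,375,200,240);m=Q[(Q[:,2]>.225)&(Q[:,2]<.255)]
print("scene mouth",cv2.minEnclosingCircle(m[:,:2].astype(np.float32)),m[:,2].max(),len(m))
a=cv2.resize(img[235:335,230:350],None,fx=6,fy=6,interpolation=cv2.INTER_CUBIC);cv2.imwrite("pics/crop1.png",a[:600])
```

```text
mouth [ 0.47770707 -0.08888365  0.23806493] ((0.4741640090942383, -0.0900997668504715), 0.039120785892009735) 445
tray (142, 153) [0.7392 0.2649 0.0127]
tray (293, 174) [ 0.6953 -0.0555  0.0073]
tray (270, 324) [ 0.3812 -0.0112  0.0032]
tray (114, 300) [0.4284 0.3085 0.0174]
3096 ((0.5668002963066101, 0.13182514905929565), (0.40539008378982544, 0.4295283257961273), 1.7973984479904175)
small [ 0.6524 -0.1297  0.11  ]
bottle [ 0.5612 -0.2383  0.1345]
jar [ 0.4248 -0.2244  0.0866]
beaker [0.6535 0.0286 0.069 ]
floor [0.555  0.1385 0.0017]
footplate [ 0.471  -0.124   0.0191]
inside [ 0.4867 -0.0894  0.0265]
scene mouth ((0.47347891330718994, -0.08888115733861923), 0.039448607712984085) 0.24280660728093606 539
```

View pics/crop1.png

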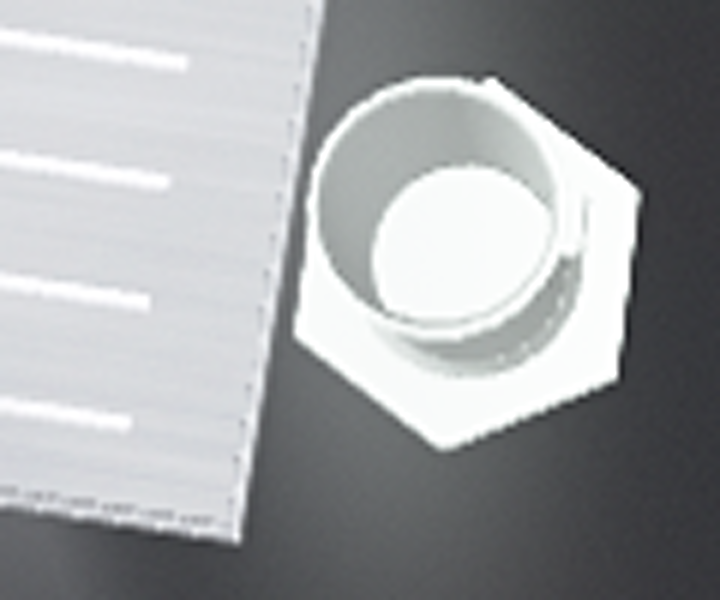

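```bash
python3 -m handwheel '[{"linear":[0,0,-0.03],"roll":-8.2},{"linear":[0,0,-0.03],"roll":-8.2},{"linear":[0,0,-0.03],"roll":-8.2},{"linear":[0,0,-0.01],"roll":-8.2},{"linear":[0,0,0],"roll":-8.2},{"linear":[0,0,0],"roll":-8.2},{"linear":[0,0,0],"roll":-8.2},{"linear":[0,0,0],"roll":-8.2},{"linear":[0,0,0],"roll":0}]' 1
python3 -m handwheel '[{"linear":[0.03,0.0103,0],"roll":0},{"linear":[0.03,0.0103,0],"roll":0},{"linear":[0.03,0.0103,0],"roll":0},{"linear":[0.03,0.0103,0],"roll":0},{"linear":[0.03,0.0103,0],"roll":0},{"linear":[0.03,0.0103,0],"roll":0},{"linear":[0.03,0.0103,0],"roll":0},{"linear":[0.03,0.0103,0],"roll":0},{"linear":[0.03,0.0103,0],"roll":0},{"linear":[0.03,0.0103,0],"roll":0},{"linear":[0.03,0.0103,0],"roll":0},{"linear":[0.03,0.0103,0],"roll":0},{"linear":[0.03,0.0103,0],"roll":0},{"linear":[0.03,0.0103,0],"roll":0},{"linear":[0.03,0.0103,0],"roll":0},{"linear":[0.03,0.0103,0],"roll":0},{"linear":[0.03,0.0103,0],"roll":0},{"linear":[0.03,0.0103,0],"roll":0},{"linear":[0.03,0.0103,0],"roll":0},{"linear":[0,0,0],"roll":0}]'
python3 - <<'E'
from h import *
p,d=env.read_camera("scene");cv2.imwrite("pics/s1.png",p[...,::-1]);print(env.state())
E
```

```text
time_s: 1.0
tcp_pos: [0.189, -0.648, 0.3309]
tool_rot: [-3.141, -0.001, 1.431]
force: [1.0, 0.1, -0.3]
grip_width: -0.0002
grip_force: 0.0
time_s: 3.0
tcp_pos: [0.4644, -0.1089, 0.331]
tool_rot: [-3.141, -0.001, 1.427]
force: [-0.5, -0.7, 0.1]
grip_width: 0.0001
grip_force: 0.0
{'time_s': 3.05, 'qpos': array([-2.86843979e-01, -3.26864709e-01,  1.69066267e+00,  4.37549049e-05,
        1.77827981e+00, -1.43131761e-01]), 'qvel': array([-0.04114309, -0.00769545,  0.00621488, -0.00781792,  0.00098399,
       -0.04023736]), 'joint_efforts': array([  2.87333742, -35.58722377, -63.80590439,   0.25427691,
        -0.07128019,   0.60998512]), 'tcp_pos': array([ 0.46381624, -0.11021682,  0.3310844 ]), 'tool_rot': array([-3.14111861e+00, -1.11580712e-04,  1.42709309e+00]), 'force': array([-0.09081219, -0.31895917,  1.21666808]), 'ft_torque': array([-0.02269945,  0.01080832, -0.01618454]), 'grip_force': 0.0, 'grip_width': -8.972886186446492e-05}
```

View pics/s1.png

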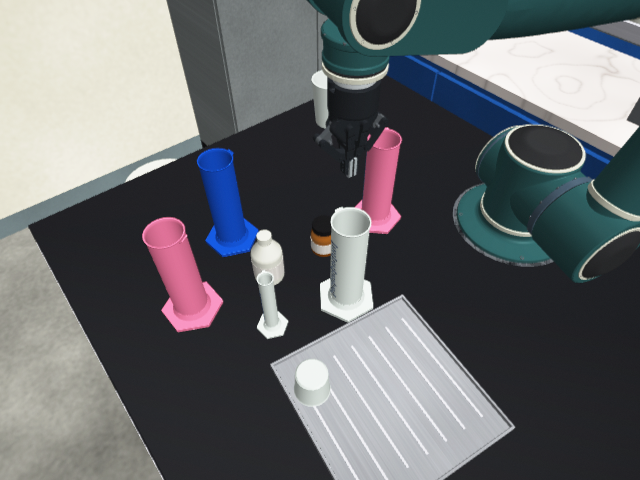

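The closed fingertip, at (350,172), hovers just behind and above the mouth at (350,222). I'll centre it and go in.

```bash
python3 -m handwheel '[{"linear":[0.011,0.0035,0],"roll":0},{"linear":[0.011,0.0035,0],"roll":0},{"linear":[0,0,0.02],"roll":0},{"linear":[0,0,0.02],"roll":0},{"linear":[0,0,0.02],"roll":0},{"linear":[0,0,0.02],"roll":0},{"linear":[0,0,0.02],"roll":0},{"linear":[0,0,0.015],"roll":0},{"linear":[0,0,0.01],"roll":0},{"linear":[0,0,0],"roll":0},{"linear":[0,0,0],"roll":0}]'
python3 - <<'E'
from h import *
p,d=env.read_camera("scene");cv2.imwrite("pics/s2.png",cv2.resize(p[130:330,260:460,::-1],None,fx=3,fy=3));print(env.state()["force"])
E
```

```text
time_s: 4.15
tcp_pos: [0.4737, -0.0907, 0.207]
tool_rot: [3.141, 0.0, 1.428]
force: [1.5, 0.7, -0.6]
grip_width: -0.0002
grip_force: 0.0
[ 0.39574358  0.8135531  -0.35422898]
```

View pics/s2.png

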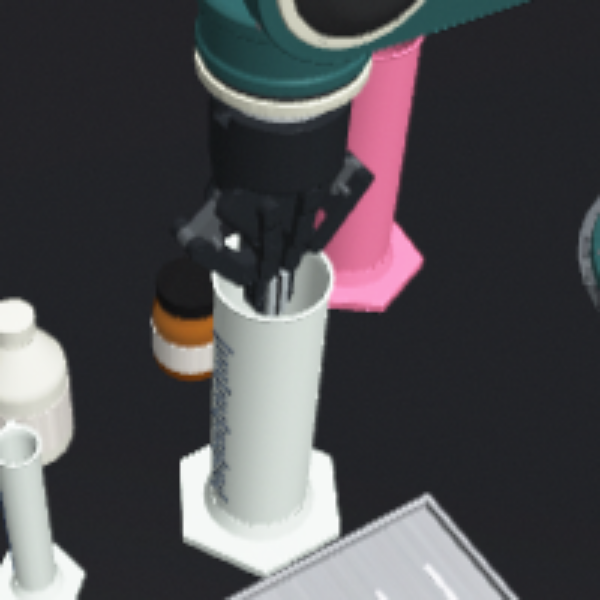

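The fingertip is about 33 mm inside the mouth and central. Now I push towards the tray.

```bash
python3 -m handwheel '[{"linear":[0.005,0,0],"roll":0},{"linear":[0.005,0,0],"roll":0},{"linear":[0.005,0,0],"roll":0},{"linear":[0.005,0,0],"roll":0},{"linear":[0.005,0,0],"roll":0},{"linear":[0.005,0,0],"roll":0},{"linear":[0.005,0,0],"roll":0},{"linear":[0.005,0,0],"roll":0},{"linear":[0.005,0,0],"roll":0},{"linear":[0.005,0,0],"roll":0},{"linear":[0.005,0,0],"roll":0},{"linear":[0.005,0,0],"roll":0},{"linear":[0.005,0,0],"roll":0},{"linear":[0.005,0,0],"roll":0},{"linear":[0.005,0,0],"roll":0},{"linear":[0.005,0,0],"roll":0}]'
cat > look.py <<'E'
import sys
from h import *
p,d=env.read_camera("scene")
u0,v0=int(sys.argv[2]),int(sys.argv[3])
cv2.imwrite("pics/%s.png"%sys.argv[1],cv2.resize(p[v0:v0+200,u0:u0+260,::-1],None,fx=3,fy=3))
s=env.state();print(s["tcp_pos"],s["force"])
E
python3 look.py s3 230 170
```

```text
time_s: 5.8
tcp_pos: [0.4849, -0.0111, 0.2063]
tool_rot: [3.142, -0.0, 1.429]
force: [0.6, -0.1, -0.1]
grip_width: 0.0002
grip_force: 0.2
[ 0.48490536 -0.01056729  0.20627728] [ 0.03118228 -0.24237549 -0.38479832]
```

View pics/s3.png

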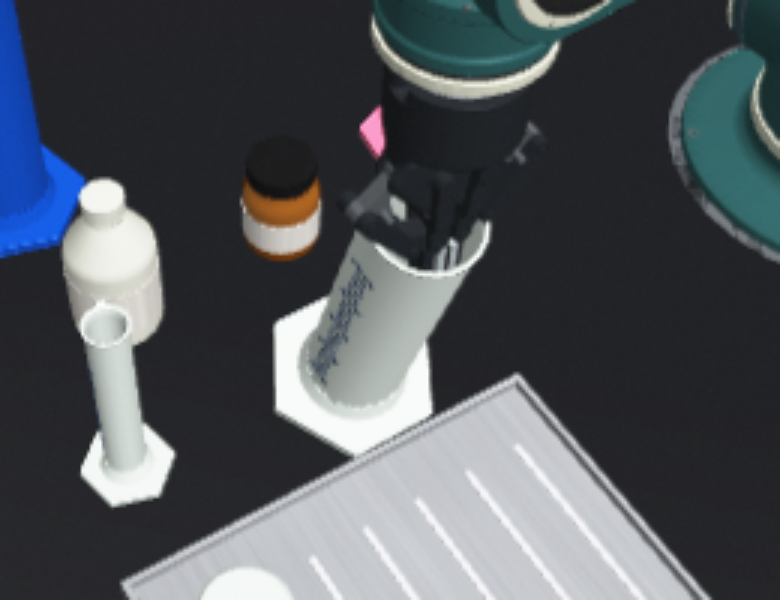

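It is tilting straight, at roughly 17°, with its foot at the rim. I'll carry on with a slight descent.

```bash
python3 -m handwheel '[{"linear":[0.004,0,0],"roll":0},{"linear":[0.004,0,0],"roll":0},{"linear":[0.004,0,0],"roll":0},{"linear":[0.004,0,0.001],"roll":0},{"linear":[0.004,0,0.001],"roll":0},{"linear":[0.004,0,0.001],"roll":0},{"linear":[0.004,0,0.001],"roll":0},{"linear":[0.004,0,0.001],"roll":0},{"linear":[0.004,0,0.001],"roll":0},{"linear":[0.003,0,0.001],"roll":0},{"linear":[0.003,0,0.001],"roll":0},{"linear":[0.003,0,0.001],"roll":0},{"linear":[0.003,0,0.001],"roll":0}]'
python3 look.py s4 230 170
```

```text
time_s: 7.15
tcp_pos: [0.4916, 0.0363, 0.1962]
tool_rot: [-3.142, -0.0, 1.429]
force: [-0.0, 0.5, -0.3]
grip_width: -0.0001
grip_force: 0.0
[0.49162227 0.03654149 0.19604188] [ 0.27851524  0.2054879  -0.69052368]
```

View pics/s4.png

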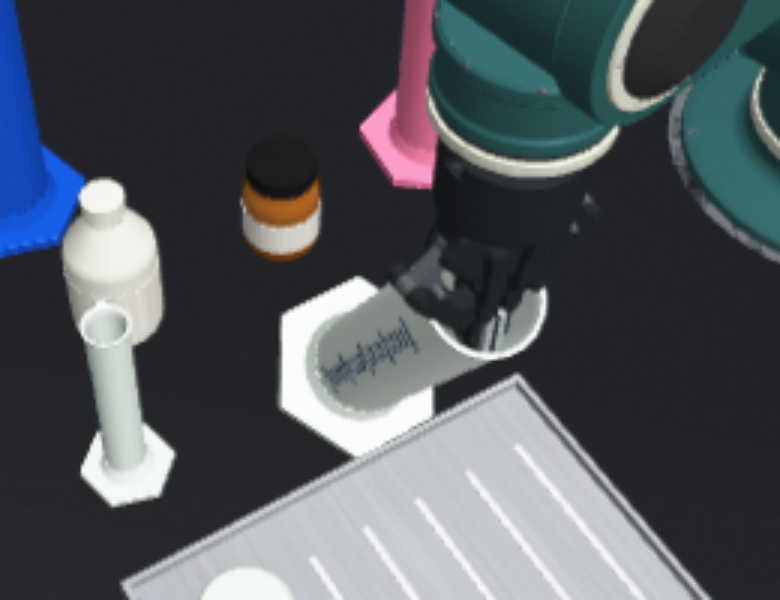

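Tilt is about 30°, near balance, and still straight. I move slowly past balance so that the rear rim comes to lean on the finger.

```bash
python3 -m handwheel '[{"linear":[0.003,0,0],"roll":0},{"linear":[0.003,0,0],"roll":0},{"linear":[0.003,0,0],"roll":0},{"linear":[0.003,0,0],"roll":0},{"linear":[0.003,0,0],"roll":0},{"linear":[0.003,0,0],"roll":0},{"linear":[0.003,0,0],"roll":0},{"linear":[0.003,0,0],"roll":0},{"linear":[0.003,0,0],"roll":0},{"linear":[0.003,0,0],"roll":0},{"linear":[0.003,0,0],"roll":0},{"linear":[0.003,0,0],"roll":0},{"linear":[0.003,0,0.001],"roll":0},{"linear":[0.003,0,0.001],"roll":0},{"linear":[0.003,0,0.001],"roll":0},{"linear":[0.003,0,0.001],"roll":0},{"linear":[0.003,0,0.001],"roll":0},{"linear":[0.003,0,0.001],"roll":0}]'
python3 look.py s5 260 190
```

```text
time_s: 9.0
tcp_pos: [0.4993, 0.0897, 0.1902]
tool_rot: [3.142, -0.0, 1.429]
force: [0.2, 1.0, 0.5]
grip_width: 0.0001
grip_force: 0.0
[0.49923186 0.09004448 0.19000416] [-0.26813444  0.48543552  0.1870285 ]
```

View pics/s5.png

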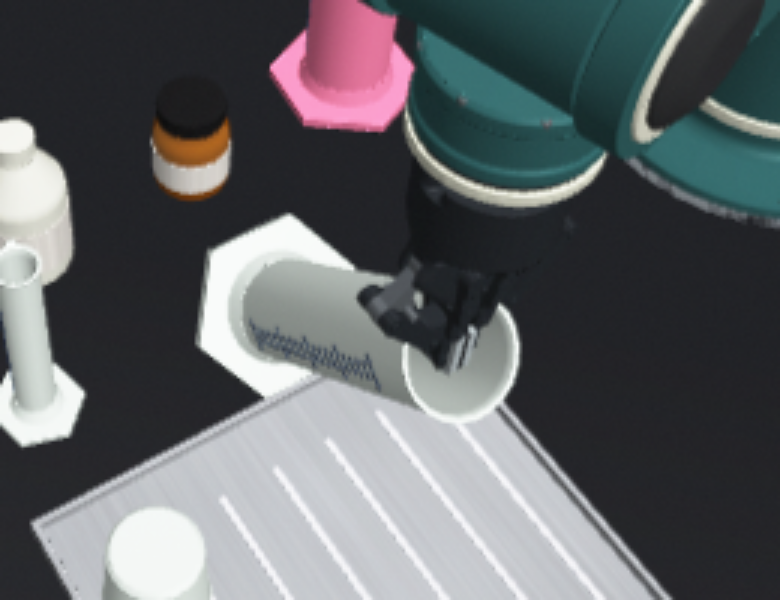

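Past balance, at about 45°. The rear rim leans on the finger at (455,345) and the tube is centred and straight, so I keep lowering.

```bash
python3 -m handwheel '[{"linear":[0.004,0,0.002],"roll":0},{"linear":[0.004,0,0.002],"roll":0},{"linear":[0.004,0,0.002],"roll":0},{"linear":[0.004,0,0.002],"roll":0},{"linear":[0.004,0,0.002],"roll":0},{"linear":[0.004,0,0.002],"roll":0},{"linear":[0.004,0,0.002],"roll":0},{"linear":[0.004,0,0.002],"roll":0},{"linear":[0.004,0,0.002],"roll":0},{"linear":[0.004,0,0.002],"roll":0},{"linear":[0.004,0,0.002],"roll":0},{"linear":[0.004,0,0.002],"roll":0},{"linear":[0.004,0,0.003],"roll":0},{"linear":[0.003,0,0.003],"roll":0}]'
cat > look2.py <<'E'
import sys
from h import *
p,d=env.read_camera("scene");P=grid("scene",d)
n=np.array([.137,.99]);t=np.array([.99,-.137]);c=np.array([.3812,-.0112])
Y=(P[...,:2]-c)@n;X=(P[...,:2]-c)@t
white=(p.min(-1)>120)&(p.max(-1).astype(int)-p.min(-1)<30)
s=env.state();f=s["tcp_pos"];print("finger X,Y,Z",(f[:2]-c)@t,(f[:2]-c)@n,f[2],"F",s["force"].round(1))
# upper line of tube: max height vs Y in near-axis strip
for y in np.arange(-.06,.3,.02):
    m=white&(abs(Y-y)<.006)&(P[...,2]>.025)&(X>.02)&(X<.19)&(d>0)
    if m.sum()>15: print(round(y,3),"n",m.sum(),"zmax",np.percentile(P[...,2][m],97).round(3),"X",X[m].min().round(3),X[m].max().round(3))
if len(sys.argv)>1:
    u0,v0=int(sys.argv[2]),int(sys.argv[3])
    cv2.imwrite("pics/%s.png"%sys.argv[1],cv2.resize(p[v0:v0+200,u0:u0+260,::-1],None,fx=3,fy=3))
E
python3 look2.py
```

```text
time_s: 10.45
tcp_pos: [0.5071, 0.1444, 0.1601]
tool_rot: [3.141, -0.0, 1.429]
force: [-0.2, 1.5, 0.8]
grip_width: -0.0001
grip_force: 1.1
finger X,Y,Z 0.10321295733648979 0.1715601018219111 0.15969406429147132 F [0.2 3.3 2.3]
-0.06 n 66 zmax 0.103 X 0.068 0.138
-0.04 n 389 zmax 0.092 X 0.047 0.164
-0.02 n 291 zmax 0.099 X 0.038 0.163
0.0 n 136 zmax 0.109 X 0.072 0.136
0.02 n 149 zmax 0.12 X 0.075 0.137
0.04 n 154 zmax 0.131 X 0.074 0.136
0.06 n 162 zmax 0.142 X 0.074 0.135
0.08 n 170 zmax 0.152 X 0.075 0.137
0.1 n 187 zmax 0.163 X 0.076 0.137
0.12 n 178 zmax 0.173 X 0.087 0.137
0.14 n 82 zmax 0.356 X 0.093 0.139
0.16 n 178 zmax 0.358 X 0.091 0.164
0.18 n 349 zmax 0.356 X 0.067 0.163
0.2 n 61 zmax 0.358 X 0.129 0.142
0.22 n 72 zmax 0.454 X 0.033 0.117
0.24 n 86 zmax 0.495 X 0.072 0.106
```

Tilt measures 61.6°, X is steady, and the tip is about 34 mm below the rear rim, as predicted.

```bash
python3 -m handwheel '[{"linear":[0.003,0,0.002],"roll":0},{"linear":[0.003,0,0.002],"roll":0},{"linear":[0.003,0,0.002],"roll":0},{"linear":[0.003,0,0.002],"roll":0},{"linear":[0.003,0,0.002],"roll":0},{"linear":[0.003,0,0.003],"roll":0},{"linear":[0.003,0,0.003],"roll":0},{"linear":[0.003,0,0.003],"roll":0},{"linear":[0.003,0,0.003],"roll":0},{"linear":[0.002,0,0.003],"roll":0},{"linear":[0.002,0,0.003],"roll":0}]'
sed -i 's/for y in.*/for y in np.arange(-.08,.17,.04):/' look2.py
python3 look2.py
```

```text
time_s: 11.6
tcp_pos: [0.5115, 0.175, 0.1322]
tool_rot: [3.141, -0.0, 1.429]
force: [0.7, 2.4, 0.6]
grip_width: 0.0
grip_force: 1.3
finger X,Y,Z 0.10336373812491002 0.20229382899481016 0.13172168105041354 F [-0.4  2.9 -0.1]
-0.04 n 135 zmax 0.111 X 0.066 0.15
0.0 n 165 zmax 0.1 X 0.074 0.136
0.04 n 169 zmax 0.113 X 0.073 0.136
0.08 n 191 zmax 0.125 X 0.072 0.137
0.12 n 210 zmax 0.138 X 0.074 0.137
0.16 n 170 zmax 0.151 X 0.087 0.136
```

```bash
python3 -m handwheel '[{"linear":[0.002,0,0.003],"roll":0},{"linear":[0.002,0,0.003],"roll":0},{"linear":[0.002,0,0.003],"roll":0},{"linear":[0.002,0,0.003],"roll":0},{"linear":[0.002,0,0.003],"roll":0},{"linear":[0.002,0,0.003],"roll":0},{"linear":[0.002,0,0.003],"roll":0},{"linear":[0.001,0,0.003],"roll":0},{"linear":[0.001,0,0.003],"roll":0}]'
python3 look2.py s6 260 220
```

```text
time_s: 12.55
tcp_pos: [0.5137, 0.1906, 0.105]
tool_rot: [-3.142, 0.0, 1.429]
force: [-0.1, 1.6, 0.6]
grip_width: -0.0002
grip_force: 1.0
finger X,Y,Z 0.10333625469387127 0.21788847169137765 0.1045269759857199 F [-0.4  1.8  0. ]
0.0 n 182 zmax 0.095 X 0.07 0.138
0.04 n 185 zmax 0.103 X 0.072 0.137
0.08 n 200 zmax 0.11 X 0.072 0.137
0.12 n 223 zmax 0.118 X 0.075 0.137
0.16 n 244 zmax 0.125 X 0.074 0.137
```

View pics/s6.png

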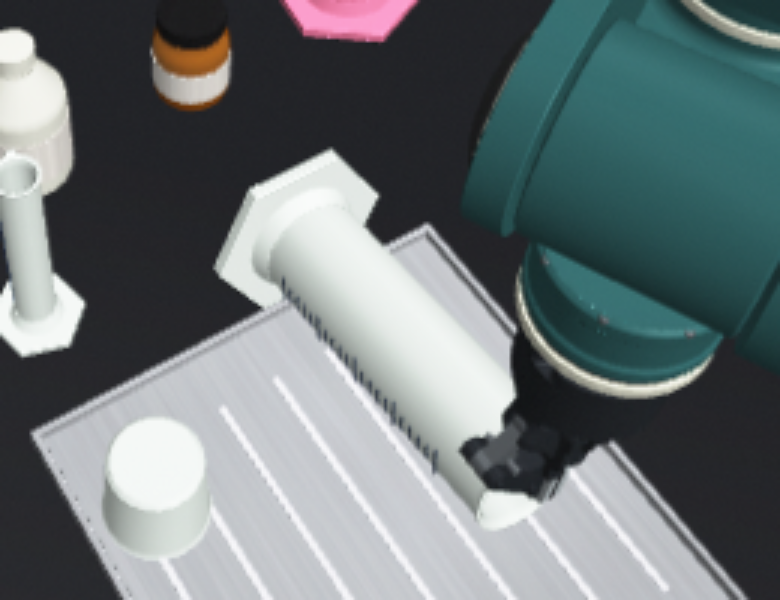

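Tilt 79.4°, the tube is square, and the foot is against the rim. Now I take the final degrees gently.

```bash
python3 -m handwheel '[{"linear":[0.001,0,0.002],"roll":0},{"linear":[0.001,0,0.002],"roll":0},{"linear":[0.001,0,0.002],"roll":0},{"linear":[0.001,0,0.002],"roll":0},{"linear":[0.001,0,0.002],"roll":0},{"linear":[0.001,0,0.002],"roll":0},{"linear":[0.001,0,0.002],"roll":0},{"linear":[0.001,0,0.002],"roll":0},{"linear":[0.001,0,0.002],"roll":0},{"linear":[0.001,0,0.002],"roll":0},{"linear":[0.001,0,0.002],"roll":0},{"linear":[0.001,0,0.002],"roll":0}]'
python3 look2.py
```

```text
time_s: 13.8
tcp_pos: [0.5154, 0.2024, 0.0811]
tool_rot: [-3.142, 0.0, 1.429]
force: [0.2, 1.2, -0.9]
grip_width: 0.0002
grip_force: 0.6
finger X,Y,Z 0.10344621260751381 0.22986561043760304 0.0807508542011911 F [-0.2  0.9 -0.4]
0.0 n 262 zmax 0.095 X 0.044 0.148
0.04 n 188 zmax 0.096 X 0.071 0.137
0.08 n 208 zmax 0.098 X 0.072 0.137
0.12 n 227 zmax 0.102 X 0.073 0.137
0.16 n 247 zmax 0.104 X 0.072 0.138
```

```bash
python3 -m handwheel '[{"linear":[0.001,0,0.002],"roll":0},{"linear":[0.001,0,0.002],"roll":0},{"linear":[0.001,0,0.002],"roll":0},{"linear":[0.001,0,0.002],"roll":0},{"linear":[0.001,0,0.002],"roll":0},{"linear":[0.001,0,0.002],"roll":0},{"linear":[0.001,0,0.002],"roll":0}]'
python3 look2.py
```

```text
time_s: 14.55
tcp_pos: [0.5164, 0.2094, 0.0671]
tool_rot: [-3.142, -0.0, 1.429]
force: [-0.0, 0.5, -0.4]
grip_width: 0.0003
grip_force: 0.4
finger X,Y,Z 0.10349957569354092 0.23695119494889438 0.0668111701044813 F [-0.4  2.3 -1.3]
0.0 n 699 zmax 0.112 X 0.039 0.163
0.04 n 193 zmax 0.092 X 0.072 0.137
0.08 n 216 zmax 0.092 X 0.072 0.136
0.12 n 232 zmax 0.093 X 0.072 0.137
0.16 n 258 zmax 0.092 X 0.072 0.138
```

```bash
python3 -m handwheel '[{"linear":[0.001,0,0.001],"roll":0},{"linear":[0.001,0,0.002],"roll":0},{"linear":[0.001,0,0.001],"roll":0},{"linear":[0.001,0,0.002],"roll":0},{"linear":[0.001,0,0.001],"roll":0},{"linear":[0.001,0,0.002],"roll":0},{"linear":[0.001,0,0.001],"roll":0},{"linear":[0.001,0,0.001],"roll":0}]'
python3 look2.py s7 260 220
```

```text
time_s: 15.4
tcp_pos: [0.5175, 0.2172, 0.0562]
tool_rot: [3.142, 0.0, 1.429]
force: [0.4, 0.8, -0.3]
grip_width: -0.0004
grip_force: 0.0
finger X,Y,Z 0.10361276679103533 0.24492303434554905 0.05611248629868978 F [-0.2 -0.5 -0.5]
0.0 n 697 zmax 0.113 X 0.039 0.165
0.04 n 205 zmax 0.09 X 0.072 0.137
0.08 n 209 zmax 0.086 X 0.073 0.136
0.12 n 237 zmax 0.084 X 0.073 0.137
0.16 n 244 zmax 0.08 X 0.07 0.139
```

View pics/s7.png

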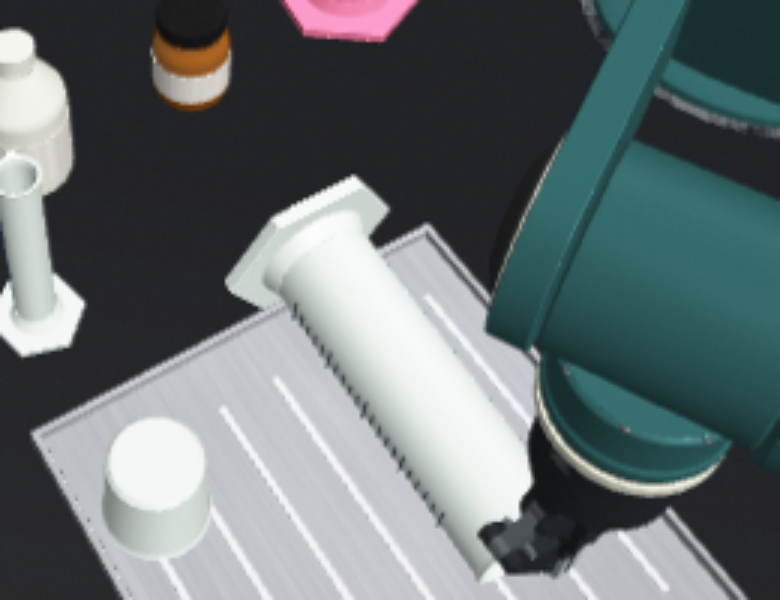

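The tube is lying with a 4° dip, the foot is at the rim, and the finger force is about 0. I withdraw forward, then up.

```bash
python3 -m handwheel '[{"linear":[0.003,0,0],"roll":0},{"linear":[0.005,0,0],"roll":0},{"linear":[0.01,0,0],"roll":0},{"linear":[0.01,0,0],"roll":0},{"linear":[0.01,0,0],"roll":0},{"linear":[0.01,0,0],"roll":0},{"linear":[0.01,0,0],"roll":0},{"linear":[0,0,-0.02],"roll":0},{"linear":[0,0,-0.03],"roll":0},{"linear":[0,0,-0.03],"roll":0},{"linear":[0,0,-0.03],"roll":0},{"linear":[0,0,-0.03],"roll":0},{"linear":[0,0,-0.03],"roll":0},{"linear":[0,0,0],"roll":0},{"linear":[0,0,0],"roll":0},{"linear":[0,0,0],"roll":0}]'
sed -i 's/for y in.*/for y in np.arange(-.02,.26,.01):/' look2.py
python3 look2.py s8 260 240
python3 - <<'E'
from h import *
P=grid("top",env.read_camera("top")[1])
n=np.array([.137,.99]);Q=P[200:335,230:345].reshape(-1,3);Y=(Q[:,:2]-[.3812,-.0112])@n
f=Q[(Q[:,2]>.095)&(Q[:,2]<.12)];print("foot top Y",np.percentile((f[:,:2]-[.3812,-.0112])@n,[2,50,98]),len(f))
E
```

```text
time_s: 17.05
tcp_pos: [0.5254, 0.2747, 0.2251]
tool_rot: [-3.14, 0.001, 1.429]
force: [0.3, -0.9, -0.4]
grip_width: 0.0
grip_force: 0.0
finger X,Y,Z 0.10359481677982822 0.30274348823115843 0.2249049633709862 F [0.5 0.4 0.9]
-0.01 n 51 zmax 0.112 X 0.039 0.164
0.0 n 693 zmax 0.113 X 0.039 0.165
0.01 n 304 zmax 0.111 X 0.064 0.139
0.02 n 198 zmax 0.091 X 0.069 0.137
0.03 n 202 zmax 0.09 X 0.071 0.137
0.04 n 201 zmax 0.089 X 0.073 0.136
0.05 n 201 zmax 0.088 X 0.072 0.136
0.06 n 210 zmax 0.087 X 0.072 0.136
0.07 n 210 zmax 0.087 X 0.072 0.136
0.08 n 210 zmax 0.086 X 0.072 0.136
0.09 n 217 zmax 0.085 X 0.069 0.136
0.1 n 220 zmax 0.085 X 0.072 0.136
0.11 n 222 zmax 0.084 X 0.073 0.137
0.12 n 230 zmax 0.083 X 0.073 0.137
0.13 n 232 zmax 0.082 X 0.072 0.137
0.14 n 237 zmax 0.081 X 0.073 0.137
0.15 n 241 zmax 0.081 X 0.07 0.137
0.16 n 246 zmax 0.08 X 0.07 0.137
0.17 n 251 zmax 0.08 X 0.072 0.137
0.18 n 256 zmax 0.079 X 0.073 0.138
0.19 n 260 zmax 0.078 X 0.073 0.137
0.2 n 271 zmax 0.078 X 0.073 0.137
0.21 n 286 zmax 0.077 X 0.072 0.138
0.22 n 296 zmax 0.076 X 0.069 0.138
0.23 n 201 zmax 0.082 X 0.066 0.139
0.24 n 28 zmax 0.56 X 0.123 0.142
0.25 n 53 zmax 0.56 X 0.136 0.155
0.26 n 79 zmax 0.556 X 0.124 0.172
foot top Y [-0.0079289  -0.00291926  0.00388042] 294
```

View pics/s8.png

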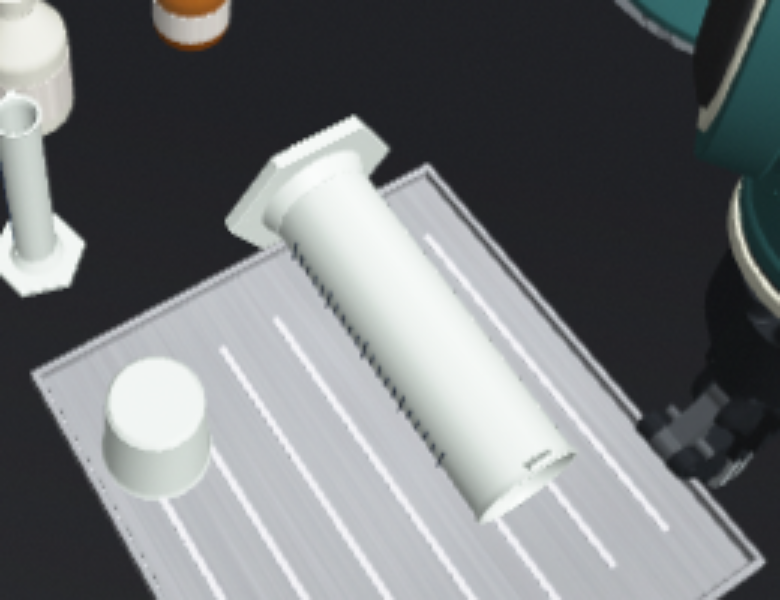

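The cylinder lies square across the rim. Its mouth end is at Y ≈ 0.233 m (0.234 expected with the foot against the rim), it dips 4°, and the robot is clear.

```bash
python3 -c "
from workcell import env
print(env.finish_job())"
```

```text
the job is handed in; nothing more can be done
None
```

The measuring cylinder now lies on its side, square over the stop rim with its mouth on the tray floor and its foot against the rim; it was lowered without a drop, the other vessels were left alone, the robot is clear, and the job is handed in (no verdict was returned).

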